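Finger-check two injector plungers

TASK

Check that two of the four upright injectors move freely: with the fingertips press the broad flat cap gently down by about a centimetre, hold it there for a second and let it spring back up, then do the same with the domed cap. Do not touch the hollow-topped and the narrow flat-topped injectors, leave everything else on the bench where it is, and do not lift, tip or shift any injector.

Things in the scene. Friction and masses are not known exactly. Their poses are not given: they have to be found in the camera images.
- broad: Injector upright in a free-standing dark steel holder (1.8 kg, not bolted down), block 80 x 80 x 36 mm; above it a steel collar 38 mm across up to 66 mm, a spring 29 mm across, then the sprung cap from 104 mm up. Origin: centre of the holder's underside, z up. It carries the broad cap.
- broad_top (a point): THE BROAD FLAT CAP: a plain solid disc 44 mm in diameter, 12 mm thick, flat top 116 mm above the bench. This point: the middle of its top surface. It moves with the cap.
- domed: Injector upright in a free-standing dark steel holder (1.8 kg, not bolted down), block 80 x 80 x 36 mm; above it a steel collar 38 mm across up to 66 mm, a spring 29 mm across, then the sprung cap from 104 mm up. Origin: centre of the holder's underside, z up. It carries the domed cap.
- domed_top (a point): THE DOMED CAP: 30 mm in diameter, its top a hemisphere-like dome whose summit (this point) is 123 mm above the bench. This point: the middle of its top surface. It moves with the cap.
- hollow: Injector upright in a free-standing dark steel holder (1.8 kg, not bolted down), block 80 x 80 x 36 mm; above it a steel collar 38 mm across up to 66 mm, a spring 29 mm across, then the sprung cap from 104 mm up. Origin: centre of the holder's underside, z up. It carries the hollow cap.
- hollow_top (a point): Not to be touched. The hollow cap: 44 mm in diameter like the broad one but with an open recess 28 mm in diameter and 8 mm deep in its top; rim 116 mm above the bench. This point: the centre of its mouth, at the height of its rim.
- narrow: Injector upright in a free-standing dark steel holder (1.8 kg, not bolted down), block 80 x 80 x 36 mm; above it a steel collar 38 mm across up to 66 mm, a spring 29 mm across, then the sprung cap from 104 mm up. Origin: centre of the holder's underside, z up. It carries the narrow cap.
- narrow_top (a point): Not to be touched. The narrow flat cap: 30 mm in diameter like the domed one but with a flat top, 119 mm above the bench. This point: the middle of its top surface. It moves with the cap.
- broad_cap (a joint): How far the broad cap is pressed down, m: 0 = up at rest, 0.016 = hard stop. It slides straight down and a spring returns it when let go; it takes about 2.2 N to start, 4.7 N at 10 mm and 6.2 N at the stop.
- domed_cap (a joint): How far the domed cap is pressed down, m: 0 = up at rest, 0.016 = hard stop. It slides straight down and a spring returns it when let go; it takes about 2.2 N to start, 4.7 N at 10 mm and 6.2 N at the stop.
- grease_jar: Bystander: grease jar with black lid, 56 mm in diameter, 60 mm tall; origin under its centre.
- socket: Bystander: steel spanner socket standing upright, 34 mm in diameter, 50 mm tall; origin under its centre.
- bearing: Bystander: bearing ring lying flat, 52 mm outside, 24 mm bore, 16 mm tall; origin under its centre.
- nozzle_nut: Bystander: dark stepped nozzle nut standing upright, 30 mm in diameter, 50 mm tall; origin under its centre.
- wrench: Bystander: steel wrench lying on the bench near its back, roughly along y.
- screwdriver: Bystander: screwdriver lying on the bench near its back, roughly along y.

How it is judged:
By the outcome, as a careful person would: the job done as asked, in the order asked, and still so for the second after the job is handed in, with the robot touching nothing.
It also fails if it takes over 48 s, if anything falls off the work surface, if the arm or the gripper's body presses on something with over 40 N, if the wrist force passes 120 N, or if a joint passes its speed limit or range.

ROBOT

A 6-joint arm with a two-finger parallel gripper is mounted at the origin on the work surface. World frame = base frame: x ahead of the robot, y to its left, z up, the work surface at z = 0. Lengths are in mm, angles in rad, forces in N, time in s.
With the tool pointing down it reaches from about 350 to 975 mm from the base axis. Payload 7.1 kg.
Tool frame: the origin (TCP) lies between the finger pads; the fingertips stand 17 mm ahead of it and the grasp point (between the pads) lies 2 mm behind it; z points along the fingers, y is the line along which they close (so a half turn about z gives the same grasp; the last joint's range is limited). The gripper opens to 88 mm and grips with 3 to 60 N. Pads are 20 mm wide; open, the fingers measure 115 mm over their backs; the gripper's body (75 mm by 178 mm) begins 61 mm behind the grasp point.
Start: joints at [1.311, 0.423, 1.63, -0, 1.089, -0.019], TCP at [149.018, 606.958, 239.675] pointing down, gripper open.
Joint ranges: [-3, 3], [-0.9, 2.11], [0.09, 2.58], [-1.31, 4.45], [0.11, 2.69], [-2.54, 2.54]. Speed limits (rad/s): [2.39, 2.39, 3.01, 3.14, 3.14, 3.14].

INTERFACE

Orientations are given as a rotation vector (axis times angle).
In Python, from workcell import ctrl gives the robot as it stands.
- The arm moves only by the shell command python3 jog.py 'ROWS' [OPENING]. ROWS is a JSON list of rows, 1 to 5 of them, each of 6 numbers: dx, dy, dz in units of 20 mm, then a rotation vector rx, ry, rz in units of 0.05 rad; each row shifts and turns the commanded pose from where the row before left it, along the tool's axes as they then stand; what a row does not reach is not made up. A row lasts 1/12 s, in which the tool goes at most 41.7 mm and 0.125 rad, less where a joint would pass 70% of its speed; a pose out of reach is approached as far as the arm can. OPENING is the finger opening in mm, set as the command begins (- or left out keeps the last). The fingers move at their own pace and stop on an object; the grip force is fixed at half the most. Time passes only in rows, so rows that do not move let the fingers close. It prints the time, the measured TCP pose, the force, the opening and the grip force at its end. Input that does not fit is refused with a message, and nothing moves.
- ctrl.get_obs(): the state, without advancing time (a new reading comes with each control period).
- ctrl.get_image(name): name is "side" or "top" or "wrist"; returns a dict with "img" (384x512x3 uint8, red, green, blue), "fx", "fy", "cx", "cy" (pixels), "R" (3x3) and "t" (3): a world point X has camera coordinates R X + t. Camera axes: x right, y down, z forward; pixel columns grow to the right and rows downward; lengths in mm; the calibration is good to about 2 mm. A picture is of the moment at which its call begins. There is no depth.
- ctrl.close_job(): hands the job in; it is judged then, once.
The state is a dict: "t": time; "qpos": joint angles; "qvel": joint speeds; "joint_torque": joint torques, N m; "ee_pos": TCP position; "orientation": TCP orientation; "ft_force": force on the tool from outside, world axes, zero at the start; "moment": the same for the moment, N m; "width": finger opening in mm; "grasp_force": force on a finger pad.
Only numpy, scipy, OpenCV 4.12 (cv2) and the standard library are available. Lean on these libraries where they do the work, as an engineer would, in place of code of your own. Each camera call takes 0.05 s, during which the arm holds its last target. There are 200 camera calls.

## Working session

There is one attempt and no reset: what is moved stays moved. The work goes in short steps, Python scripts to look and compute and a shell command to move; the robot and the scene stay as the last step left them, time stands still between calls to the robot, and variables do not carry over. Pictures are saved under pics/ and viewed, at most 10 in all, crops included, and the job is handed in when it is done.

```bash
mkdir -p pics; ls
python3 - <<'E'
from workcell import ctrl
import cv2,pickle
d={}
for n in("top","side","wrist"):
    o=ctrl.get_image(n);d[n]=o
    cv2.imwrite(f"pics/{n}0.png",o["img"][:,:,::-1])
    print(n,o["fx"],o["cx"],o["cy"],o["R"],o["t"])
pickle.dump(d,open("d.pkl","wb"))
o=ctrl.get_obs();print(o)
E
```

```text
jog.py
pics
workcell.py
top 348.3075750766778 261.2292780390012 185.17642649112634 [[-0.01613813 -0.99971422  0.01763638]
 [-0.99081642  0.01362127 -0.13452617]
 [ 0.1342475  -0.01964542 -0.99075308]] [ -2.29895379 636.68924113 827.09205537]
side 454.9056641610722 256.2046681540103 183.51880310743115 [[-0.96603377 -0.25832386 -0.00689425]
 [-0.18695822  0.71707328 -0.67145554]
 [ 0.17839667 -0.64735979 -0.74101277]] [606.80587333 195.97578675 871.60918945]
wrist 334.2404868414634 258.6570174650786 186.4489802664128 [[ 2.37953059e-01  9.71276328e-01 -7.97819588e-04]
 [ 9.32288598e-01 -2.28170906e-01  2.80670640e-01]
 [ 2.72426709e-01 -6.75302354e-02 -9.59803811e-01]] [-624.71070388  -34.09883914  391.30481294]
{'t': 0.15, 'qpos': array([ 1.31098541e+00,  4.23680481e-01,  1.63049825e+00, -1.36555132e-05,
        1.08856932e+00, -1.89755465e-02]), 'qvel': array([-1.93050514e-06, -1.36925690e-03, -2.95654690e-03, -2.67481599e-04,
       -6.08399774e-04, -9.79044751e-04]), 'joint_torque': array([ 3.23986410e-05, -5.44987178e+01, -2.73919988e+01,  6.43867697e-02,
        2.06010067e-02, -4.54897508e-05]), 'ee_pos': array([148.93199704, 606.58391778, 239.0771356 ]), 'orientation': array([-3.77361925e-01, -3.11869616e+00,  1.79983525e-03]), 'ft_force': array([ 0.58591631, -0.03501048, -0.94868357]), 'moment': array([-0.0471441 , -0.03214428,  0.00061023]), 'grasp_force': 0.0, 'width': 87.90587551642301}
```

View pics/top0.png

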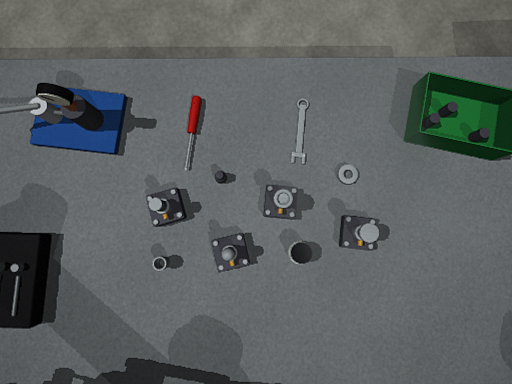

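View pics/side0.png

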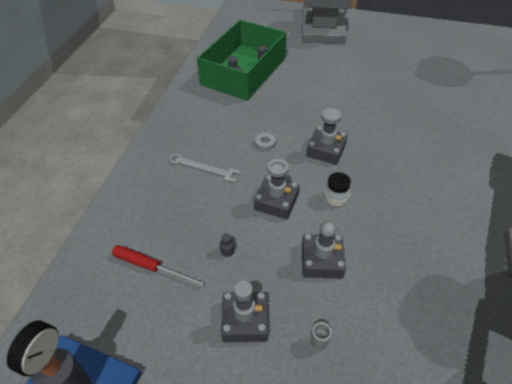

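The top view shows the broad cap at (369,233), hollow at (283,199), domed at (229,254) and narrow at (155,204). In the side view, broad is at (331,115), hollow (278,167), domed (327,229) and narrow (243,289). Next I'll refine the caps on enlarged crops.

```bash
cat > h.py <<'E'
import numpy as np
def ray(o,u,v,z):
    R,t=np.array(o["R"]),np.array(o["t"]); c=-R.T@t
    d=R.T@np.array([(u-o["cx"])/o["fx"],(v-o["cy"])/o["fy"],1])
    return c+d*(z-c[2])/d[2]
def proj(o,X):
    p=np.array(o["R"])@X+np.array(o["t"]); return np.array([o["cx"]+o["fx"]*p[0]/p[2],o["cy"]+o["fy"]*p[1]/p[2]])
E
python3 - <<'E'
import pickle,cv2,numpy as np
from h import *
d=pickle.load(open("d.pkl","rb"))
P={"broad":((369,233),(331,115),116),"domed":((229,254),(327,229),116),"hollow":((283,199),(278,167),116),"narrow":((155,204),(243,289),119)}
rows=[]
for n in("top","side"):
    r=[]
    for k,(a,b,z) in P.items():
        u,v=a if n=="top" else b
        print(n,k,ray(d[n],u,v,z).round(1))
        if k in("broad","domed"):
            c=d[n]["img"][v-30:v+30,u-36:u+36]
            r.append(cv2.resize(c,None,fx=5,fy=5,interpolation=cv2.INTER_CUBIC)); print("origin",u-36,v-30)
    rows.append(np.hstack(r))
cv2.imwrite("pics/crop.png",np.vstack(rows)[:,:,::-1])
E
```

```text
top broad [ 514.4 -251.9  116. ]
origin 333 203
top domed [473.3  63.8 116. ]
origin 193 224
top hollow [594.3 -59.4 116. ]
top narrow [586.9 229.3 119. ]
side broad [ 516.9 -248.   116. ]
origin 295 85
side domed [475.   73.9 116. ]
origin 291 199
side hollow [596.3 -56.2 116. ]
side narrow [587.9 230.4 119. ]
```

View pics/crop.png

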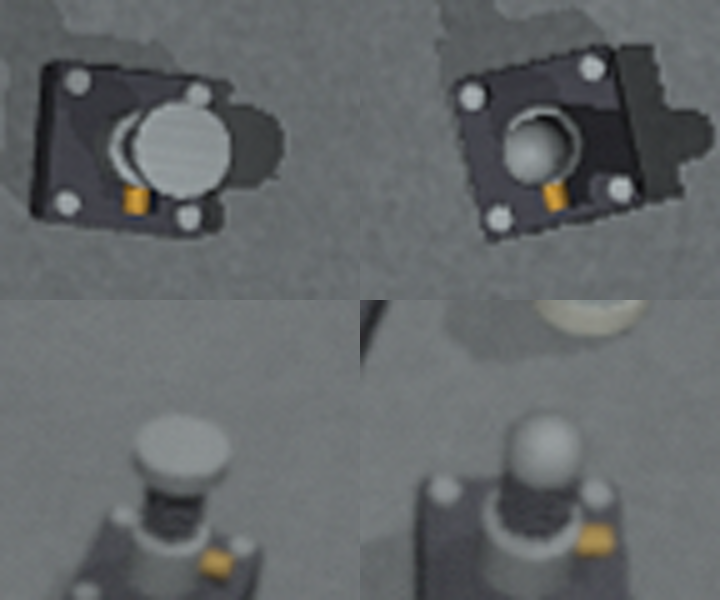

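The crops show the broad disc's face centred at about (368.7,232.5) in the top view and (330.9,113.7) in the side view. The dome is at about (228.5,253.7) top and (327.7,228.5) side.

Run:
```python
import pickle
from h import *
from scipy.optimize import least_squares
from scipy.spatial.transform import Rotation as Ro
d=pickle.load(open("d.pkl","rb"))
for k,a,b,zs in(("broad",(368.7,232.5),(330.9,113.7),(116,)),("domed",(228.5,253.7),(327.7,228.5),(106,108,110))):
    for z in zs: print(k,z,ray(d["top"],*a,z).round(1),ray(d["side"],*b,z).round(1))
    s=least_squares(lambda X:np.r_[proj(d["top"],X)-a,proj(d["side"],X)-b],[500,0,110.]);print(s.x.round(1),s.fun.round(2))
from workcell import ctrl
o=ctrl.get_obs();print(o["ee_pos"],Ro.from_rotvec(o["orientation"]).as_matrix().round(3))
```

```text
broad 116 [ 515.6 -251.3  116. ] [ 517.8 -252.6  116. ]
[ 516.6 -250.7  117.6] [-0.05 -0.47  0.48  0.05]
domed 106 [473.4  65.7 106. ] [474.1  64.8 106. ]
domed 108 [473.5  65.5 108. ] [474.1  66.3 108. ]
domed 110 [473.6  65.3 110. ] [474.1  67.9 110. ]
[473.8  65.6 107.1] [-0.02 -0.18  0.15  0.01]
[148.93199704 606.58391778 239.0771356 ] [[-0.971  0.239 -0.   ]
 [ 0.239  0.971 -0.001]
 [ 0.    -0.001 -1.   ]]
```
Great. Broad (516.7,-251.8), domed (473.8,65.8).

Careful with the scale: shifts go in units of 20 mm and turns go in units of 0.05 rad. That gives: -28 mm is -1.4, -14 mm is -0.7.

```bash
python3 jog.py '[[-0.7, -0.7, 0, 0, 0, 0], [-1.4, -1.4, 0, 0, 0, 0], [-1.4, -1.4, 0, 0, 0, 0], [-1.4, -1.4, 0, 0, 0, 0], [-1.4, -1.4, 0, 0, 0, 0]]' 0; python3 jog.py '[[-1.4, -1.4, 0, 0, 0, 0], [-1.4, -1.4, 0, 0, 0, 0], [-1.4, -1.4, 0, 0, 0, 0], [-1.4, -1.4, 0, 0, 0, 0], [-1.4, -1.4, 0, 0, 0, 0]]'; python3 jog.py '[[-1.4, -1.4, 0, 0, 0, 0], [-1.4, -1.4, 0, 0, 0, 0], [-1.4, -1.4, 0, 0, 0, 0], [-1.4, -1.4, 0, 0, 0, 0], [-1.4, -1.4, 0, 0, 0, 0]]'
```

```text
t: 0.57
ee_pos: [241.7, 452.9, 239.4]
orientation: [-0.376, -3.119, 0.001]
ft_force: [0.1, -0.3, 0.3]
width: 57.6
grasp_force: 0.0
t: 0.98
ee_pos: [344.3, 283.4, 239.7]
orientation: [0.377, 3.119, 0.0]
ft_force: [1.0, 0.0, -1.0]
width: 25.0
grasp_force: 0.0
t: 1.4
ee_pos: [447.0, 113.9, 239.7]
orientation: [0.377, 3.119, 0.0]
ft_force: [0.5, 0.5, -0.3]
width: 0.4
grasp_force: 0.0
```

In the tool's units: -35 mm is -1.75, -16 mm is -0.8.

```bash
python3 jog.py '[[-0.8, -1.75, 0, 0, 0, 0], [-0.8, -1.75, 0, 0, 0, 0], [-0.8, -1.75, 0, 0, 0, 0], [-0.8, -1.75, 0, 0, 0, 0], [-0.8, -1.75, 0, 0, 0, 0]]'; python3 jog.py '[[-0.8, -1.75, 0, 0, 0, 0], [-0.8, -1.75, 0, 0, 0, 0], [-0.8, -1.75, 0, 0, 0, 0], [-0.8, -1.75, 0, 0, 0, 0], [-0.4, -0.75, 0, 0, 0, 0]]';  python3 jog.py '[[0, 0, 0, 0, 0, 0], [0, 0, 0, 0, 0, 0]]'
python3 - <<'E'
from workcell import ctrl
from h import *
import cv2
from scipy.spatial.transform import Rotation as Ro
o=ctrl.get_obs();R=Ro.from_rotvec(o["orientation"]).as_matrix();print(o["ee_pos"],R.round(3),o["ft_force"],o["width"])
print("tool delta",R.T@(np.array([516.7,-251.8,150])-o["ee_pos"]))
w=ctrl.get_image("wrist");cv2.imwrite("pics/w1.png",w["img"][:,:,::-1])
print(proj(w,np.array([516.7,-251.8,116])),proj(w,o["ee_pos"]+R[:,2]*17))
E
```

```text
t: 1.82
ee_pos: [482.3, -75.1, 239.6]
orientation: [-0.378, -3.119, -0.0]
ft_force: [0.7, -0.3, 0.4]
width: 0.3
grasp_force: 0.0
t: 2.23
ee_pos: [515.8, -244.9, 239.7]
orientation: [0.381, 3.117, -0.002]
ft_force: [0.5, -0.2, 0.5]
width: 0.5
grasp_force: 0.0
t: 2.4
ee_pos: [515.0, -240.8, 239.1]
orientation: [-0.38, -3.117, -0.001]
ft_force: [-0.9, -0.2, 0.4]
width: 0.7
grasp_force: 0.0
[ 514.95484985 -240.83268598  239.12404064] [[-0.971  0.24  -0.001]
 [ 0.24   0.971  0.001]
 [ 0.001  0.001 -1.   ]] [-0.88549635 -0.17162137  0.41785092] 0.6797633675539047
tool delta [ -4.44291064 -10.29030147  89.11112381]
[245.88270986 190.19822122] [257.97853364 240.26656076]
```

View pics/w1.png

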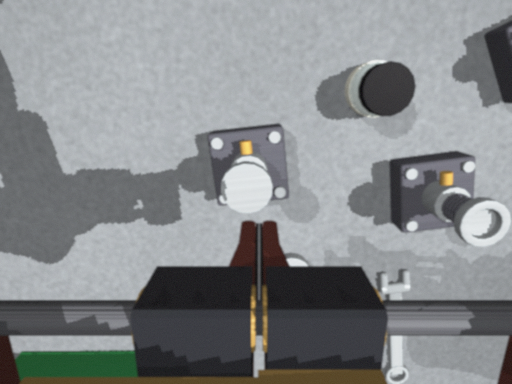

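The wrist view has the broad cap at (247,188), within 2 px of the prediction (246,190), and the fingertips at (258,225). Position confirmed, so I'll descend.

In the tool's units: 10 mm is 0.5, -5 mm is -0.25.

```bash
python3 jog.py '[[-0.11, -0.25, 0.5, 0, 0, 0], [-0.11, -0.25, 1, 0, 0, 0], [0, 0, 1, 0, 0, 0], [0, 0, 1, 0, 0, 0], [0, 0, 0.6, 0, 0, 0]]' 0;  python3 jog.py '[[0, 0, 0.3, 0, 0, 0], [0, 0, 0.15, 0, 0, 0], [0, 0, 0, 0, 0, 0], [0, 0, 0, 0, 0, 0]]'
python3 - <<'E'
from workcell import ctrl
from h import *
from scipy.spatial.transform import Rotation as Ro
o=ctrl.get_obs();R=Ro.from_rotvec(o["orientation"]).as_matrix();print(o["ft_force"],o["width"])
print(o["ee_pos"],"tool delta",R.T@(np.array([516.7,-251.8,133])-o["ee_pos"]))
E
```

```text
t: 2.87
ee_pos: [516.2, -249.8, 155.3]
orientation: [-0.374, -3.116, -0.002]
ft_force: [-1.2, -0.3, -0.5]
width: 0.6
grasp_force: 0.0
t: 3.2
ee_pos: [517.8, -251.6, 149.4]
orientation: [0.377, 3.118, -0.001]
ft_force: [-0.1, 0.1, -1.0]
width: 0.1
grasp_force: 0.0
[-0.08704722  0.07880865 -0.95524484] 0.14008130785381157
[ 517.80389304 -251.63016     149.37900366] tool delta [ 1.04950192 -0.42374791 16.37797819]
```

In the tool's units: 1 mm is 0.05, 4 mm is 0.2.

```bash
python3 jog.py '[[0.05, 0, 0.2, 0, 0, 0], [0, 0, 0.2, 0, 0, 0], [0, 0, 0.15, 0, 0, 0], [0, 0, 0.1, 0, 0, 0], [0, 0, 0, 0, 0, 0]]'; for i in 1 2; do :; done; python3 jog.py '[[0, 0, 0.05, 0, 0, 0], [0, 0, 0.05, 0, 0, 0], [0, 0, 0.05, 0, 0, 0], [0, 0, 0.05, 0, 0, 0], [0, 0, 0, 0, 0, 0]]'; python3 jog.py '[[0, 0, 0.05, 0, 0, 0], [0, 0, 0.05, 0, 0, 0], [0, 0, 0, 0, 0, 0], [0, 0, 0, 0, 0, 0]]'
```

```text
t: 3.62
ee_pos: [516.0, -251.3, 135.2]
orientation: [-0.377, -3.118, -0.0]
ft_force: [0.1, -0.4, -0.7]
width: 0.7
grasp_force: 0.0
t: 4.03
ee_pos: [516.4, -251.5, 131.8]
orientation: [0.377, 3.119, -0.0]
ft_force: [-0.1, 0.2, 2.0]
width: 0.3
grasp_force: 1.3
t: 4.37
ee_pos: [516.4, -251.5, 129.8]
orientation: [0.377, 3.119, -0.0]
ft_force: [-0.4, -0.8, 2.9]
width: 0.7
grasp_force: 1.6
```

```bash
python3 jog.py '[[0, 0, 0.1, 0, 0, 0], [0, 0, 0.1, 0, 0, 0], [0, 0, 0.075, 0, 0, 0], [0, 0, 0.05, 0, 0, 0], [0, 0, 0, 0, 0, 0]]'; python3 jog.py '[[0, 0, 0, 0, 0, 0], [0, 0, 0, 0, 0, 0], [0, 0, 0, 0, 0, 0]]'
python3 - <<'E'
from workcell import ctrl
from h import *
import cv2
o=ctrl.get_obs();print(o["ee_pos"],o["ft_force"])
s=ctrl.get_image("side")["img"][75:175,270:400]
cv2.imwrite("pics/s1.png",cv2.resize(s,None,fx=4,fy=4)[:,:,::-1])
E
```

```text
t: 4.78
ee_pos: [516.4, -251.5, 123.1]
orientation: [0.377, 3.119, -0.0]
ft_force: [0.0, 0.2, 4.6]
width: 0.3
grasp_force: 2.4
t: 5.03
ee_pos: [516.4, -251.5, 123.3]
orientation: [0.377, 3.119, -0.0]
ft_force: [-0.6, 0.2, 4.8]
width: 0.2
grasp_force: 2.4
[ 516.43797097 -251.48067216  123.31863373] [-0.60052114  0.23727611  4.830647  ]
```

View pics/s1.png

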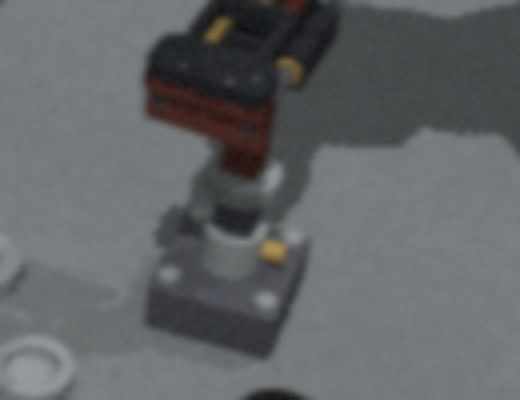

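The side crop shows the fingertips centred on the broad cap at crop (245,175), with the spring shortened. Force is 4.8 N at about 10 mm. Next: hold for about 1.2 s more, then release slowly.

```bash
python3 jog.py '[[0, 0, 0, 0, 0, 0], [0, 0, 0, 0, 0, 0], [0, 0, 0, 0, 0, 0], [0, 0, 0, 0, 0, 0], [0, 0, 0, 0, 0, 0]]'; python3 jog.py '[[0, 0, 0, 0, 0, 0], [0, 0, 0, 0, 0, 0], [0, 0, 0, 0, 0, 0], [0, 0, 0, 0, 0, 0], [0, 0, 0, 0, 0, 0]]'; python3 jog.py '[[0, 0, 0, 0, 0, 0], [0, 0, 0, 0, 0, 0], [0, 0, 0, 0, 0, 0]]'; python3 jog.py '[[0, 0, -0.1, 0, 0, 0], [0, 0, -0.1, 0, 0, 0], [0, 0, -0.1, 0, 0, 0], [0, 0, -0.1, 0, 0, 0], [0, 0, -0.1, 0, 0, 0]]'; python3 jog.py '[[0, 0, -0.2, 0, 0, 0], [0, 0, -0.5, 0, 0, 0], [0, 0, -1, 0, 0, 0], [0, 0, -1, 0, 0, 0], [0, 0, -0.25, 0, 0, 0]]'
python3 jog.py '[[0, 0, 0, 0, 0, 0]]'
python3 - <<'E'
from workcell import ctrl
from h import *
from scipy.spatial.transform import Rotation as Ro
o=ctrl.get_obs();R=Ro.from_rotvec(o["orientation"]).as_matrix();print(o["ee_pos"],"tool delta",R.T@(np.array([473.8,65.8,140])-o["ee_pos"]))
E
```

```text
t: 5.5
ee_pos: [516.4, -251.5, 123.3]
orientation: [0.377, 3.119, -0.0]
ft_force: [-0.1, -0.0, 6.1]
width: 0.3
grasp_force: 2.4
t: 5.92
ee_pos: [516.4, -251.5, 123.2]
orientation: [0.377, 3.119, -0.0]
ft_force: [0.4, -0.6, 4.6]
width: 0.3
grasp_force: 2.4
t: 6.17
ee_pos: [516.4, -251.5, 123.2]
orientation: [0.377, 3.119, -0.0]
ft_force: [-0.1, -0.6, 3.9]
width: 0.2
grasp_force: 2.4
t: 6.58
ee_pos: [516.3, -251.4, 133.4]
orientation: [0.377, 3.119, -0.0]
ft_force: [1.4, -0.8, 1.5]
width: 0.4
grasp_force: 1.1
t: 7.0
ee_pos: [517.3, -251.8, 195.1]
orientation: [0.377, 3.116, -0.002]
ft_force: [0.3, 0.0, 0.3]
width: 0.7
grasp_force: 0.0
t: 7.08
ee_pos: [517.0, -251.7, 193.9]
orientation: [0.377, 3.116, -0.001]
ft_force: [0.8, 0.5, -0.0]
width: 0.6
grasp_force: 0.0
[ 516.96980663 -251.66236502  193.89096724] tool delta [117.76194044 298.0464461   53.39160145]
```

In the tool's units: 33 mm is 1.65, 13 mm is 0.65.

```bash
python3 jog.py '[[0.35, 0.9, 0, 0, 0, 0], [0.65, 1.65, 0, 0, 0, 0], [0.65, 1.65, 0, 0, 0, 0], [0.65, 1.65, 0, 0, 0, 0], [0.65, 1.65, 0, 0, 0, 0]]'; python3 jog.py '[[0.65, 1.65, 0, 0, 0, 0], [0.65, 1.65, 0, 0, 0, 0], [0.65, 1.65, 0, 0, 0, 0], [0.65, 1.65, 0, 0, 0, 0], [0.3, 0.75, 0, 0, 0, 0]]';  python3 jog.py '[[0, 0, 0, 0, 0, 0], [0, 0, 0, 0, 0, 0], [0, 0, 0, 0, 0, 0]]'
python3 - <<'E'
from workcell import ctrl
from h import *
import cv2
from scipy.spatial.transform import Rotation as Ro
o=ctrl.get_obs();R=Ro.from_rotvec(o["orientation"]).as_matrix()
print(o["ee_pos"],"tool delta",R.T@(np.array([473.8,65.8,140])-o["ee_pos"]))
w=ctrl.get_image("wrist");cv2.imwrite("pics/w2.png",w["img"][:,:,::-1])
print(proj(w,np.array([473.8,65.8,108])),proj(w,o["ee_pos"]+R[:,2]*17))
E
```

```text
t: 7.5
ee_pos: [493.3, -90.1, 191.0]
orientation: [-0.378, -3.116, -0.0]
ft_force: [0.5, 0.7, 0.2]
width: 0.6
grasp_force: 0.0
t: 7.92
ee_pos: [471.7, 67.8, 191.1]
orientation: [-0.374, -3.117, -0.0]
ft_force: [0.1, -0.0, 0.3]
width: 0.6
grasp_force: 0.0
t: 8.17
ee_pos: [473.2, 64.4, 191.6]
orientation: [-0.377, -3.118, 0.001]
ft_force: [0.2, -0.8, -0.0]
width: 0.4
grasp_force: 0.0
[473.15164583  64.35701523 191.577361  ] tool delta [-0.34172017  1.59004311 51.57598013]
[260.27921466 200.66903574] [257.90859981 240.23264196]
```

View pics/w2.png

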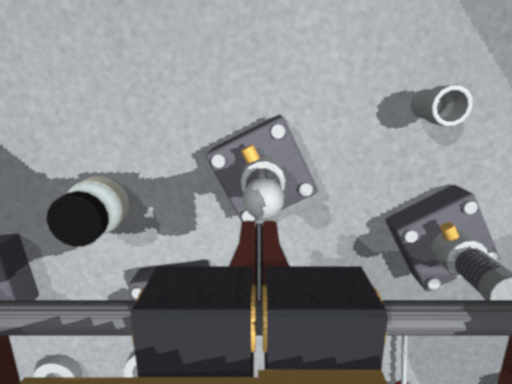

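The wrist view shows the dome at (264,199), about 3 px right of the prediction (260,201). I'll cross-check against the holder's bolts before descending.

Run:
```python
from workcell import ctrl
from h import *
import cv2,pickle
d=pickle.load(open("d.pkl","rb"));w=ctrl.get_image("wrist")
for z in(38,41):print("bolts top",ray(d["top"],229.7,252.05,z).round(1),"wrist",ray(w,262,175,z).round(1))
print("side bolts")
print("dome wrist",ray(w,264,199,108).round(1))
c=lambda im,u,v,h,f:cv2.resize(im[v-h:v+h,u-h:u+h],(400,400),interpolation=cv2.INTER_CUBIC)
cv2.imwrite("pics/c2.png",np.hstack([c(w["img"],262,175,50,0),c(d["top"]["img"],229,252,20,0)])[:,:,::-1])
```

```text
bolts top [473.3  67.8  38. ] wrist [473.2  67.7  38. ]
bolts top [473.5  67.6  41. ] wrist [472.5  67.8  41. ]
side bolts
dome wrist [473.5  68.4 108. ]
```

View pics/c2.png

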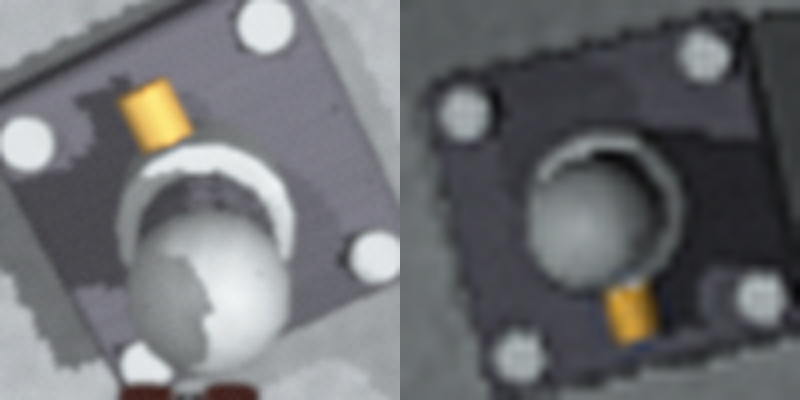

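The enlarged dome sits at wrist pixel (264,198), and the bolts in both views put the axis at y≈67.7, so I'll aim for (473.5, 67.5).

```bash
python3 jog.py '[[0.02, 0.15, 0.25, 0, 0, 0], [0, 0, 0.6, 0, 0, 0], [0, 0, 0.6, 0, 0, 0], [0, 0, 0.4, 0, 0, 0], [0, 0, 0.1, 0, 0, 0]]'; python3 jog.py '[[0, 0, 0, 0, 0, 0], [0, 0, 0, 0, 0, 0], [0, 0, 0, 0, 0, 0]]'
```

```text
t: 8.68
ee_pos: [473.1, 67.4, 151.7]
orientation: [-0.379, -3.116, 0.001]
ft_force: [-1.2, -0.3, 0.4]
width: 0.1
grasp_force: 0.0
t: 8.93
ee_pos: [474.2, 67.9, 153.6]
orientation: [0.378, 3.118, 0.0]
ft_force: [-0.4, -0.8, -0.8]
width: 0.4
grasp_force: 0.0
```

In the tool's units: 4 mm is 0.2, 3 mm is 0.15.

```bash
python3 jog.py '[[0.025, 0, 0.15, 0, 0, 0], [0, 0, 0.2, 0, 0, 0], [0, 0, 0.1, 0, 0, 0], [0, 0, 0.1, 0, 0, 0], [0, 0, 0, 0, 0, 0]]'; python3 jog.py '[[0, 0, 0.05, 0, 0, 0], [0, 0, 0.05, 0, 0, 0], [0, 0, 0.05, 0, 0, 0], [0, 0, 0.05, 0, 0, 0], [0, 0, 0, 0, 0, 0]]'; python3 jog.py '[[0, 0, 0.05, 0, 0, 0], [0, 0, 0, 0, 0, 0], [0, 0, 0, 0, 0, 0]]'
```

```text
t: 9.35
ee_pos: [473.1, 68.1, 141.7]
orientation: [-0.377, -3.118, 0.0]
ft_force: [0.1, 0.3, -0.2]
width: 0.9
grasp_force: 0.0
t: 9.77
ee_pos: [473.5, 68.1, 138.2]
orientation: [0.377, 3.119, 0.0]
ft_force: [-0.5, 0.1, 2.9]
width: 0.1
grasp_force: 1.3
t: 10.02
ee_pos: [473.5, 68.1, 137.2]
orientation: [0.377, 3.119, 0.0]
ft_force: [-0.8, -0.7, 2.7]
width: 0.3
grasp_force: 1.4
```

Contact was at about z 140 as expected. Next: press to z≈130, hold and release.

```bash
python3 jog.py '[[0, 0, 0.1, 0, 0, 0], [0, 0, 0.1, 0, 0, 0], [0, 0, 0.1, 0, 0, 0], [0, 0, 0.05, 0, 0, 0], [0, 0, 0, 0, 0, 0]]'; python3 jog.py '[[0, 0, 0, 0, 0, 0], [0, 0, 0, 0, 0, 0], [0, 0, 0, 0, 0, 0], [0, 0, 0, 0, 0, 0], [0, 0, 0, 0, 0, 0]]'
```

```text
t: 10.43
ee_pos: [473.5, 68.1, 130.0]
orientation: [0.377, 3.119, 0.0]
ft_force: [0.9, 0.2, 4.4]
width: 0.5
grasp_force: 2.3
t: 10.85
ee_pos: [473.5, 68.1, 130.3]
orientation: [0.377, 3.119, 0.0]
ft_force: [-0.7, -0.2, 5.2]
width: 0.4
grasp_force: 2.3
```

```bash
python3 jog.py '[[0, 0, 0, 0, 0, 0], [0, 0, 0, 0, 0, 0], [0, 0, 0, 0, 0, 0], [0, 0, 0, 0, 0, 0], [0, 0, 0, 0, 0, 0]]'; python3 jog.py '[[0, 0, 0, 0, 0, 0], [0, 0, 0, 0, 0, 0], [0, 0, 0, 0, 0, 0], [0, 0, 0, 0, 0, 0], [0, 0, 0, 0, 0, 0]]'; python3 jog.py '[[0, 0, -0.1, 0, 0, 0], [0, 0, -0.1, 0, 0, 0], [0, 0, -0.1, 0, 0, 0], [0, 0, -0.1, 0, 0, 0], [0, 0, -0.1, 0, 0, 0]]'; python3 jog.py '[[0, 0, -0.2, 0, 0, 0], [0, 0, -0.5, 0, 0, 0], [0, 0, -1, 0, 0, 0], [0, 0, -1.25, 0, 0, 0], [0, 0, -1.25, 0, 0, 0]]'
python3 jog.py '[[0, 0, -0.75, 0, 0, 0], [0, 0, -0.25, 0, 0, 0], [0, 0, 0, 0, 0, 0], [0, 0, 0, 0, 0, 0], [0, 0, 0, 0, 0, 0]]'
python3 - <<'E'
from workcell import ctrl
import cv2,pickle,numpy as np
d=pickle.load(open("d.pkl","rb"))["side"]["img"];s=ctrl.get_image("side")["img"]
cv2.imwrite("pics/end.png",np.hstack([d[60:360,200:400],s[60:360,200:400]])[:,:,::-1])
o=ctrl.get_obs();print(o["ee_pos"],np.abs(o["qvel"]).max())
E
```

```text
t: 11.27
ee_pos: [473.4, 68.1, 130.2]
orientation: [0.377, 3.119, 0.0]
ft_force: [-0.2, -0.1, 4.9]
width: 0.4
grasp_force: 2.3
t: 11.68
ee_pos: [473.4, 68.1, 130.2]
orientation: [0.377, 3.119, 0.0]
ft_force: [-0.3, 0.2, 3.6]
width: 0.4
grasp_force: 2.3
t: 12.1
ee_pos: [473.3, 68.1, 140.3]
orientation: [-0.377, -3.119, 0.0]
ft_force: [-0.2, -0.1, 0.7]
width: 0.5
grasp_force: 0.0
t: 12.52
ee_pos: [472.5, 67.9, 225.2]
orientation: [-0.377, -3.117, 0.001]
ft_force: [0.5, 0.0, -0.1]
width: 0.8
grasp_force: 0.0
t: 12.93
ee_pos: [472.5, 67.9, 243.1]
orientation: [-0.377, -3.117, 0.001]
ft_force: [-0.2, 0.0, 0.3]
width: 0.4
grasp_force: 0.0
[472.5130093   67.93671549 242.99864878] 0.004071517919529349
```

View pics/end.png

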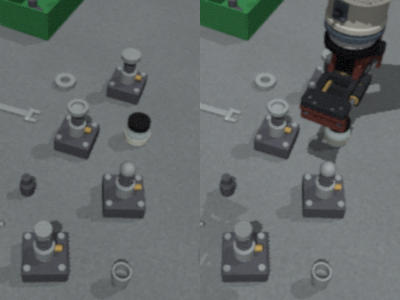

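The before/after pair shows the domed injector back up at crop (327,170), with everything visible unmoved. The arm hides the broad one, but it released cleanly. Handing in.

```bash
python3 -c "
from workcell import ctrl
print(ctrl.close_job())"
```

```text
the job is handed in; nothing more can be done
None
```

I pressed the broad cap and then the domed cap down about 10 mm (about 5 N), held each for more than a second and released them, and handed the job in at about 13 s; the final picture shows the domed cap back up and nothing visible moved, but the arm hid the broad one, so its return is judged only from its release forces.

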